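# Stopper the display flask on the turntable

### The job

Lift the stopper out of its rest and stand it upright by itself on the open frosted shelf, well clear of the rest, then take it up again and lower it, without dropping it, into the neck of the flask on the turntable, fully home, with the long side of its flat head running from one clear cheek to the other. Leave the striker, the black coin, the glass cube and the bowl of carrom men where they are.

Things in the scene. Friction and masses are not known exactly. Their poses are not given: they have to be found in the camera images.
- stopper: loose stopper, about 90 to 180 g, 72 mm tall: a steel cone (28 mm wide at the foot, 34 mm at the top, 32 mm long) under a black flat head, a block 24 mm (its x) by 54 mm (its y) by 40 mm tall. Origin at the centre of the flat foot, on which it can stand by itself; z up through the head; a half turn about z looks the same. It starts upright in the rest, foot 8 mm above the shelf
- shoulder (a point): point on the stopper's axis at the flat underside of its head, 32 mm above its foot; axes as the stopper. The head rises 40 mm from here. The underside overhangs the cone and lands on the rim of the neck
- rest: fixed stopper rest: a dark steel block 70 mm (x) by 50 mm (y) by 40 mm tall, with an upright 38 mm hole at its centre and two clear plates on top. Origin at the centre of its underside, on the shelf. The stopper's y lies along the rest's y within 6 degrees
- hole (a point): centre of the rest's hole at the block's top, 40 mm above the shelf; axes as the rest. The head stands here at first. The clear plates (4 mm thick, 50 mm long in y, 40 mm tall, as high as the head) stand at x = +-22 mm, 8 mm off the head's broad faces: only its narrow ends (+-y), which overhang the block by 2 mm, are free to fingers
- turntable: fixed, stopped chrome turntable, 280 mm across, top 28 mm above the shelf; origin at its centre on the shelf. At its centre is fixed a glass flask, 86 mm (x) by 62 mm (y), shoulder 108 mm above the shelf, with a steel neck. Two clear cheeks, 4 mm thick and 50 mm long in x, stand at y = +-36 mm (gap 68 mm), up to 178 mm above the shelf, 34 mm above the mouth
- mouth (a point): centre of the flask's mouth at the neck's rim, 144 mm above the shelf; axes as the turntable. The neck is 44 mm wide outside; its bore tapers from 38 mm at the rim to 32 mm at 36 mm depth. With the stopper home, the shoulder lies here. Fingers have room along x, between the cheeks, but not beside the ends of a head that runs from cheek to cheek
- striker: bystander: clear acrylic disc with a faint blue edge, 41 mm diameter, 10 mm thick, lying on the turntable; origin at the centre of its underside
- queen: bystander: glossy black coin, 32 mm diameter, 8 mm thick, lying on the turntable; origin at the centre of its underside
- cube: bystander: cube of smoked glass, 36 mm, on the turntable; origin at the centre of its underside
- bowl: bystander: small steel bowl of white carrom men, 94 mm across the rim, 40 mm tall, standing on the shelf just beyond the rest; origin at the centre of its underside
Mind the look-alikes: they are no part of the job. What is shaped like the stopper but orange or purple is not meant.

How it is judged:
On the way:
1. the stopper stands upright by itself on the shelf, let go, away from its rest (height (world z) of stopper below 0.006 m and angle between stopper's own z axis and vertical below 0.15 rad and distance of stopper from where it was at the start of the episode above 0.05 m and contact force between stopper and the fingers below 0.05 N and linear speed of stopper below 0.03 m/s), for 0.2 s.
At the end, for the whole second after the job is handed in: the stopper is in the flask's neck with the underside of its head on the rim (within 4 mm in height, 5 mm sideways, upright within 0.1 rad), the long side of the head from cheek to cheek within 0.3 rad, released and at rest; the striker, coin, cube and bowl are within 30 mm of where they started (horizontal distance between shoulder and mouth below 0.005 m and z of shoulder in the frame of mouth between -0.004 and 0.004 m and angle between stopper's own z axis and vertical below 0.1 rad and angle between the y axis of stopper and the y axis of turntable, either way round below 0.3 rad and linear speed of stopper below 0.02 m/s and contact force between stopper and the fingers below 0.05 N and distance of each of striker, queen, cube, bowl from where it was at the start of the episode below 0.03 m); the robot touches nothing.
It fails at once if the clear striker is moved 30 mm or more (distance of striker from where it was at the start of the episode above 0.03 m).
It fails at once if the black queen coin is moved 30 mm or more (distance of queen from where it was at the start of the episode above 0.03 m).
It fails at once if the smoked glass cube is moved 30 mm or more (distance of cube from where it was at the start of the episode above 0.03 m).
It fails at once if the bowl of carrom men is moved 30 mm or more (distance of bowl from where it was at the start of the episode above 0.03 m).
It fails at once if the stopper is dropped (falls free, faster than 0.7 m/s) (linear speed of stopper above 0.7 m/s and contact force between stopper and the fingers below 0.05 N).
It also fails if it takes over 64 s, if anything falls off the work surface, if the arm or the gripper's body presses on something with over 40 N, if the wrist force passes 120 N, or if a joint passes its speed limit or range.

### The arm

A 7-joint arm with a two-finger parallel gripper is mounted at the origin on the work surface. World frame = base frame: x ahead of the robot, y to its left, z up, the work surface at z = 0. Lengths are in m, angles in rad, forces in N, time in s.
With the tool pointing down it reaches from about 0.4 to 0.875 m from the base axis. Payload 19.3 kg.
Tool frame: the origin (TCP) lies where the fingers leave the gripper's body, on its centre line; the fingertips stand 73 mm ahead of it and the grasp point (between the pads) lies 54 mm ahead of it; z points along the fingers, y is the direction in which the jaws open and shut (so a half turn about z gives the same grasp; the last joint's range is limited). The gripper opens to 85 mm and grips with 20 to 120 N. Pads are 22 mm wide; open, the fingers measure 114 mm over their backs; the gripper's body (76 mm by 85 mm) begins 54 mm behind the grasp point. The pads swing forward as they close: fully open they stand 13 mm farther back than shut.
Start: joints at [1.05, 0.521, -0.036, 1.599, 0.021, 1.021, -0.113], TCP at [0.272, -0.563, 0.304] pointing down, gripper open.
Joint ranges: [-2.91, 2.91], [-0.3, 2.13], [-1.5, 1.42], [0.17, 2.43], [-1.26, 4.41], [0.16, 1.93], [-2.52, 2.52]. Speed limits (rad/s): [1.89, 1.89, 2.39, 2.39, 3.01, 3.01, 3.01].

### API

Orientations are given as a unit quaternion [w, x, y, z].
In Python, from station import env gives the robot as it stands. The module is installed in compiled form; this text tells all that it offers.
- The arm moves only by the tool servo_tool, never from a script. Its argument "series" is a list of rows, each a list of 7 numbers: the turn, a rotation vector about the tool's x, y, z in degrees, then the shift along the tool's x, y, z in mm, then the finger opening in mm, from 0 to 85.4. In form: [[wx, wy, wz, x, y, z, grip], ...]. A call has 1 to 12 rows; each row is the pose to reach, as a shift and turn from the pose measured when the call began, along the tool's axes at that moment; what a row does not reach only later rows make up. A row lasts 1/10 s, in which the tool goes at most 50 mm and 8.59 degrees, less where a joint would pass 70% of its speed; a pose out of reach is approached as far as the arm can. A call with a gripper value outside its range is refused whole. The fingers move at their own pace and stop on an object; "newtons" is the grip in N (left out, the last holds). Time passes only in rows, so rows that repeat a pose let the fingers close. It gives the time, the measured TCP pose, the force and the opening at its end, in the units of the state.
- env.observe(): the state, without advancing time (a new reading comes with each control period).
- env.grab_frame(name): name is "scene" or "top"; returns a dict with "color" (384x512x3 uint8, red, green, blue), "mtx" (3x3 intrinsics, pixels), "R" (3x3) and "t" (3): a world point X has camera coordinates R X + t. Camera axes: x right, y down, z forward; pixel columns grow to the right and rows downward; lengths in m; the calibration is good to about 2 mm. A picture is of the moment at which its call begins. There is no depth.
- env.close_job(): hands the job in, once; it reports no verdict.
Trained networks look in the newest picture that a camera, given by its name, has taken for a name from the list of things; names that differ only in an ending like _2 or _b are one class to them, and where a whole thing is asked for, a point or a joint stands for the part that bears it (a point fixed in the world has none). Each returns a list of dicts, best first, with "confidence" (0 to 1); they miss things now and then, are a little off and sometimes report something else, mostly with a low value. They report only what shows in the picture. A call takes as long as a camera call. They do not tell look-alikes from the thing itself.
- env.recognise(name, camera): "point" ([column, row] in pixels, amid what is visible of it).
- env.outline_of(name, camera): "pixels" (384x512 bool, what is visible of it) and "point" ([column, row] in pixels, amid what is visible of it).
- env.pinpoint(name, camera): "point" ([column, row] in pixels: a listed point, or the origin of a listed thing).
The state is a dict: "t": time; "q": joint angles; "joint_vel": joint speeds; "tau": joint torques, N m; "tool_pos": TCP position; "ee_rot": TCP orientation; "ft_force": force on the tool from outside, world axes, zero at the start; "ft_torque": the same for the moment, N m; "grip_width": opening from 0.0 (shut) to 1.0 (fully open).
Only numpy, scipy, OpenCV 4.12 (cv2) and the standard library are available. Lean on these libraries where they do the work, as an engineer would, in place of code of your own. Each camera call takes 0.05 s, during which the arm holds its last target.

## Working session

There is one attempt and no reset: what is moved stays moved. The work goes in short steps, Python scripts to look and compute and a tool call to move; the robot and the scene stay as the last step left them, time stands still between calls to the robot, and variables do not carry over. Pictures are saved under pics/ and viewed, and the job is handed in when it is done.

Besides the shell and the picture viewer there is one more tool, called after "Call:" as name([rows], argument=value, ...), one row to a line, values as JSON. servo_tool: Moves the arm, as the interface text tells. Its arguments: {"type":"object","properties":{"series":{"type":"array"},"newtons":{"type":"number"}},"required":["series"]}

```bash
mkdir -p pics
python3 - <<'E'
from station import env
import cv2,numpy as np
s=env.observe(); print(s)
for c in ["scene","top"]:
    f=env.grab_frame(c); cv2.imwrite(f"pics/a_{c}.png",f["color"][:,:,::-1]); print(c,f["mtx"],f["R"],f["t"])
    for n in ["stopper","shoulder","hole","rest","turntable","mouth","striker","queen","cube","bowl"]:
        try: print(n,[(np.round(d["point"],1),round(d["confidence"],2)) for d in env.pinpoint(n,c)][:4])
        except Exception as e: print(n,e)
E
```

```text
{'t': 0.0, 'q': array([ 1.0497898 ,  0.52205007, -0.03631622,  1.60001467,  0.02120829,
        1.02109492, -0.11278749]), 'joint_vel': array([-0.00032712,  0.00161314, -0.00312768,  0.00028324, -0.00078859,
       -0.00047501, -0.00058079]), 'tau': array([ 1.84137796e-03, -9.27096248e+01,  1.98042780e+00, -3.69940639e+01,
        1.78422761e-02,  8.24717368e-03,  4.46626484e-05]), 'tool_pos': array([ 0.27215843, -0.56234322,  0.30330096]), 'ee_rot': array([-5.63129515e-04,  9.74704188e-01,  2.23498090e-01, -1.78993443e-04]), 'ft_force': array([0.27660409, 0.46034741, 0.13243843]), 'ft_torque': array([0.00957389, 0.03350317, 0.01993432]), 'grip_width': 1.00082682326473}
scene [[484.29726775   0.         258.15292285]
 [  0.         484.29726775 189.24795   ]
 [  0.           0.           1.        ]] [[ 0.68385713  0.72961159 -0.00251852]
 [ 0.62469741 -0.5872986  -0.51461976]
 [-0.37695167  0.35035308 -0.85741481]] [-0.36732247 -0.30702854  1.46479694]
stopper [(array([156.5, 293.5]), 0.95), (array([213.3, 222.5]), 0.77), (array([183.7, 258.4]), 0.64), (array([315.8, 153.4]), 0.58)]
[... 658 characters left out ...]
  ]] [[-0.01761467 -0.99976985 -0.01224663]
 [-0.98101408  0.01964761 -0.19293872]
 [ 0.19313493  0.00861556 -0.98113438]] [-0.01376072  0.55780122  0.87418743]
stopper [(array([303.7, 211.2]), 0.92), (array([397.8, 195.3]), 0.87), (array([352. , 205.5]), 0.73)]
shoulder [(array([356.1, 203.5]), 0.87), (array([302.6, 206.8]), 0.7), (array([398.8, 189.8]), 0.68)]
hole [(array([352.2, 202.7]), 0.96)]
rest [(array([352.8, 201.1]), 0.67)]
turntable [(array([148.7, 208.8]), 0.81)]
mouth [(array([132.3, 198.6]), 0.77)]
striker [(array([145.4, 165.2]), 0.74)]
queen [(array([107.4, 235.4]), 0.69), (array([153.7, 251.3]), 0.31)]
cube [(array([153.8, 249.8]), 0.9)]
bowl [(array([324.2, 151.2]), 0.87)]
```

Run:
```python
import cv2
for c,(x0,y0,x1,y1) in {"scene":(110,60,410,340),"top":(20,90,460,320)}.items():
    a=cv2.imread(f"pics/a_{c}.png"); k=min(800/(x1-x0),600/(y1-y0))
    cv2.imwrite(f"pics/b_{c}.png",cv2.resize(a[y0:y1,x0:x1],None,fx=k,fy=k,interpolation=cv2.INTER_CUBIC)[:600,:800])
    print(k)
```

```text
2.142857142857143
1.8181818181818181
```

View pics/b_scene.png

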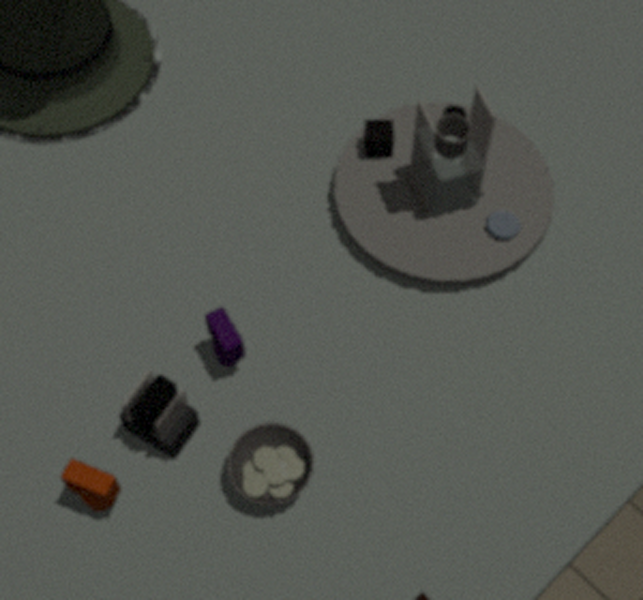

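View pics/b_top.png

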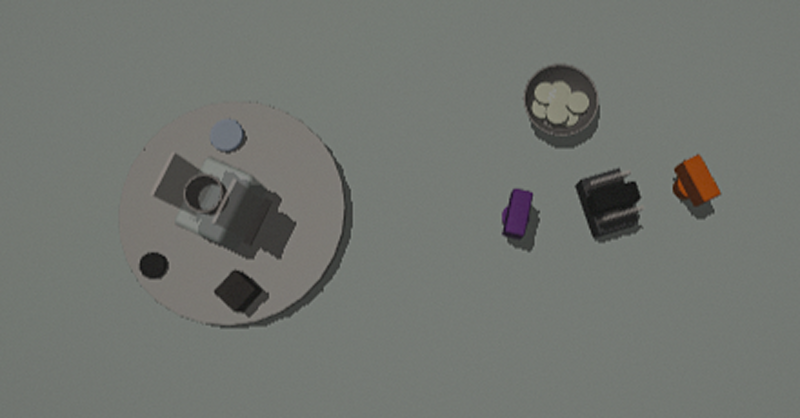

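The stopper is the black one in the rest, at about (355,197) in the top view. The purple and orange pieces are decoys, the flask is at about (132,198), and its cheeks look tilted. Next I'll triangulate and fit the yaws.

```bash
cat > h.py <<'E'
import numpy as np,cv2
C={"scene":(np.array([[484.29726775,0,258.15292285],[0,484.29726775,189.24795],[0,0,1]]),np.array([[0.68385713,0.72961159,-0.00251852],[0.62469741,-0.5872986,-0.51461976],[-0.37695167,0.35035308,-0.85741481]]),np.array([-0.36732247,-0.30702854,1.46479694])),
"top":(np.array([[425.67431734,0,256.46905597],[0,425.67431734,190.1192632],[0,0,1]]),np.array([[-0.01761467,-0.99976985,-0.01224663],[-0.98101408,0.01964761,-0.19293872],[0.19313493,0.00861556,-0.98113438]]),np.array([-0.01376072,0.55780122,0.87418743]))}
def proj(c,X):
    K,R,t=C[c]; p=(np.atleast_2d(X)@R.T+t)@K.T; return p[:,:2]/p[:,2:]
def onz(c,uv,z):
    K,R,t=C[c]; d=R.T@np.linalg.solve(K,[uv[0],uv[1],1]); o=-R.T@t; return o+d*(z-o[2])/d[2]
def box(cx,cy,yaw,ox,oy,sx,sy,z0,z1):
    P=np.array([[ox+a*sx/2,oy+b*sy/2] for a,b in[(-1,-1),(1,-1),(1,1),(-1,1)]]); c,s=np.cos(yaw),np.sin(yaw)
    P=P@np.array([[c,s],[-s,c]])+[cx,cy]; return np.vstack([np.c_[P,[z0]*4],np.c_[P,[z1]*4]])
def circ(cx,cy,r,z):
    a=np.linspace(0,2*np.pi,60); return np.c_[cx+r*np.cos(a),cy+r*np.sin(a),0*a+z]
def crop(im,c,ctr,half,k):
    x,y=int(ctr[0]-half),int(ctr[1]-half); a=cv2.resize(im[y:y+2*half,x:x+2*half],None,fx=k,fy=k,interpolation=cv2.INTER_CUBIC)
    a=np.clip((a/255.)**0.6*255,0,255).astype(np.uint8); return a,(x,y)
def draw(a,o,k,c,boxes=[],circs=[],cols=None):
    f=lambda X:(((proj(c,X)-o)+.5)*k-.5)
    for b in boxes:
        p=f(b)
        for i,j in [(0,1),(1,2),(2,3),(3,0),(4,5),(5,6),(6,7),(7,4),(0,4),(1,5),(2,6),(3,7)]:
            cv2.line(a,tuple(int(v) for v in np.round(p[i])),tuple(int(v) for v in np.round(p[j])),(0,255,255) if j>3 and i>3 else (0,160,0),1)
    for q in circs: cv2.polylines(a,[np.round(f(q)).astype(np.int32)],True,(255,120,0),1)
E
python3 - <<'E'
from h import *
from scipy.optimize import least_squares
print("hole top@.04",onz("top",(352.2,202.7),.04),"rest scene/top@0",onz("scene",(187,258.3),0),onz("top",(352.8,201.1),0))
print("hole scene",onz("scene",(184.5,255),.04))
print("shoulder",onz("top",(356.1,203.5),.04),onz("scene",(181.7,251.7),.04))
print("mouth",onz("top",(132.3,198.6),.144),onz("scene",(319.5,117.5),.144))
print("tt",onz("top",(148.7,208.8),0),onz("scene",(317,154.7),0))
for n,z,t,s in [("striker",.028,(145.4,165.2),(344.1,168.1)),("queen",.028,(107.4,235.4),(325.5,119.4)),("cube",.028,(153.8,249.8),(283.7,127.4)),("bowl",0,(324.2,151.2),(237.6,280.2)),("orange",0,(397.8,195.3),(156.5,293.5)),("purple",0,(303.7,211.2),(213.3,222.5))]:
    print(n,onz("top",t,z),onz("scene",s,z))
E
```

```text
hole top@.04 [ 0.52788117 -0.23385023  0.04      ] rest scene/top@0 [ 0.5372663  -0.23754644  0.        ] [ 0.53804224 -0.24416477  0.        ]
hole scene [ 0.54340695 -0.24344386  0.04      ]
shoulder [ 0.52593575 -0.24227827  0.04      ] [ 0.53228561 -0.24299735  0.04      ]
mouth [0.52767539 0.21929827 0.144     ] [0.52824923 0.22054429 0.144     ]
tt [0.5293299  0.22465968 0.        ] [0.54296679 0.21705983 0.        ]
striker [0.62550671 0.22789391 0.028     ] [0.63318023 0.22133072 0.028     ]
queen [0.4673483  0.30678513 0.028     ] [0.48769101 0.30647456 0.028     ]
cube [0.43392179 0.20315575 0.028     ] [0.42724541 0.20070223 0.028     ]
bowl [ 0.65807292 -0.18446086  0.        ] [ 0.66321268 -0.18506154  0.        ]
orange [ 0.54950195 -0.34800565  0.        ] [ 0.55753947 -0.34526462  0.        ]
purple [ 0.5168633  -0.13084218  0.        ] [ 0.50670706 -0.12750239  0.        ]
```

```bash
cat > ov.py <<'E'
from h import *
import sys
def rest(x,y,w):
    return [box(x,y,w,0,0,.07,.05,0,.04),box(x,y,w,.022,0,.004,.05,.04,.08),box(x,y,w,-.022,0,.004,.05,.04,.08),box(x,y,w,0,0,.024,.054,.04,.08)]
def tt(x,y,w):
    return [box(x,y,w,0,.036,.05,.004,.108,.178),box(x,y,w,0,-.036,.05,.004,.108,.178),box(x,y,w,0,0,.086,.062,.028,.108)],[circ(x,y,.14,.028),circ(x,y,.022,.144),circ(x,y,.019,.144)]
def show(out,r=None,t=None,src="pics/a_%s.png",name=None):
    ims=[]
    for c in["top","scene"]:
        im=cv2.imread(src%c)
        if r is not None: X=[r[0],r[1],.04]; B=rest(*r); Q=[]; h=32
        else: X=[t[0],t[1],.1]; B,Q=tt(*t); h=65
        k=400//(2*h)
        k=6 if r is not None else 3
        a,o=crop(im,c,proj(c,X)[0],h,k); b=a.copy(); draw(b,o,k,c,B,Q); ims.append(np.hstack([a,b]))
    cv2.imwrite(out,cv2.resize(np.vstack(ims),None,fx=1,fy=1)[:,:])
E
python3 - <<'E'
from ov import *
show("pics/c_rest.png",r=(.535,-.242,np.radians(-75)))
show("pics/c_tt.png",t=(.528,.220,np.radians(60)))
for n in["rest","tt"]:
    a=cv2.imread(f"pics/c_{n}.png"); print(a.shape); cv2.imwrite(f"pics/c2_{n}.png",cv2.resize(a,(600,600)))
E
```

```text
(768, 768, 3)
(780, 780, 3)
```

View pics/c2_rest.png

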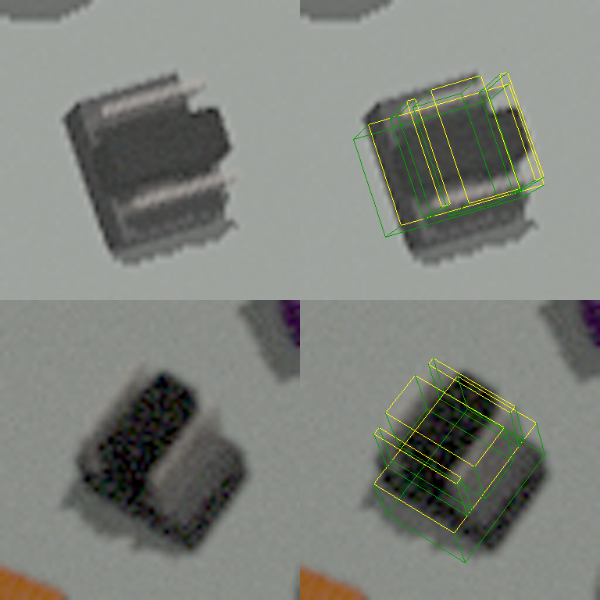

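View pics/c2_tt.png

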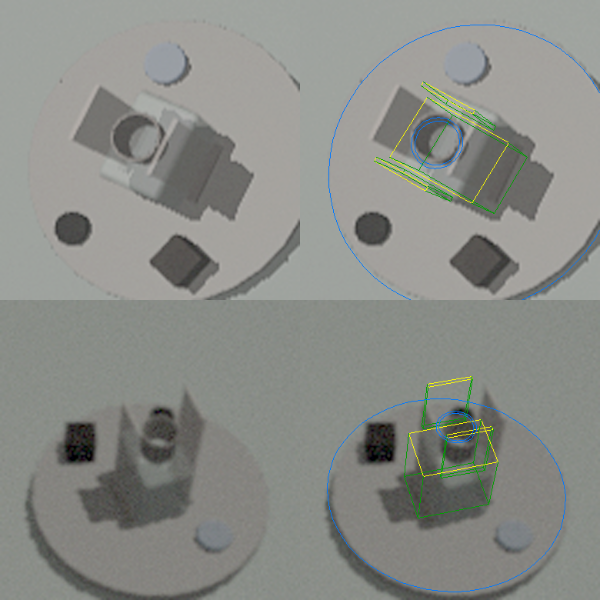

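Run:
```python
from ov import *
show("pics/d_rest.png",r=(.530,-.240,np.radians(17)))
show("pics/d_tt.png",t=(.530,.220,np.radians(-30)))
for n in["rest","tt"]:
    a=cv2.imread(f"pics/d_{n}.png"); cv2.imwrite(f"pics/d2_{n}.png",cv2.resize(a,(600,600)))
```

```text
(no output)
```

View pics/d2_rest.png

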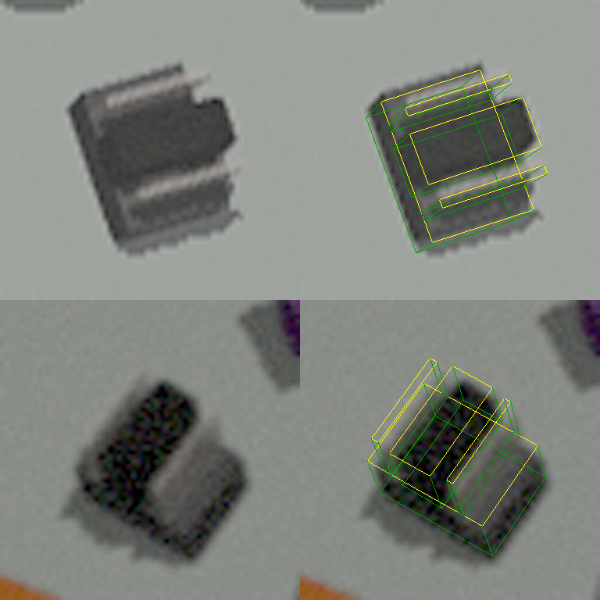

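View pics/d2_tt.png

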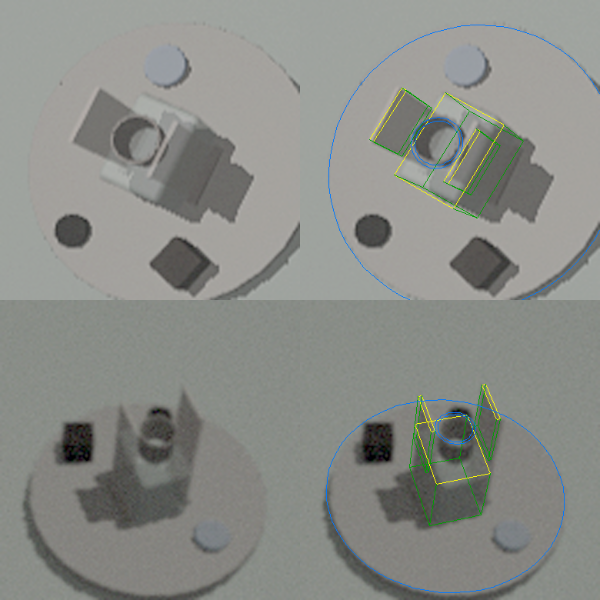

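```bash
cat > fit.py <<'E'
from ov import *
from scipy.optimize import differential_evolution
from scipy.ndimage import map_coordinates
def gradmaps(src):
    G={}
    for c in C:
        im=cv2.imread(src%c); g=cv2.GaussianBlur(im,(0,0),1.0).astype(float)
        gx=cv2.Sobel(g,cv2.CV_64F,1,0,ksize=3).mean(2);gy=cv2.Sobel(g,cv2.CV_64F,0,1,ksize=3).mean(2)
        G[c]=(gx,gy)
    return G
def score(G,c,segs):
    gx,gy=G[c]; s=0;n=0
    for A,B in segs:
        p=proj(c,np.linspace(A,B,25)); d=p[-1]-p[0]; L=np.linalg.norm(d)
        if L<3: continue
        nn=np.array([-d[1],d[0]])/L
        v=np.abs(map_coordinates(gx,[p[:,1],p[:,0]],order=1)*nn[0]+map_coordinates(gy,[p[:,1],p[:,0]],order=1)*nn[1])
        s+=np.minimum(v,60).sum()*L/25; n+=L
    return s/max(n,1)
E4=lambda b,idx:[(b[i],b[j]) for i,j in idx]
TOPE=[(4,5),(5,6),(6,7),(7,4)]
E
python3 - <<'E'
from fit import *
G=gradmaps("pics/a_%s.png")
def segR(c,x,y,w):
    B=rest(x,y,w); s=E4(B[0],TOPE)+E4(B[0],[(0,1),(1,2),(3,0)] if c=="scene" else [(3,0),(2,3)])
    s+=E4(B[3],TOPE)+E4(B[1],[(5,6),(7,4)])+E4(B[2],[(5,6),(7,4)])
    return s
def segT(c,x,y,w):
    B,Q=tt(x,y,w); s=[]
    for b in B[:2]: s+=E4(b,TOPE+[(0,4),(1,5),(2,6),(3,7)])
    s+=E4(B[2],TOPE)
    for q in Q[1:]: s+=[(q[i],q[i+3]) for i in range(0,57,3)]
    s2=[]
    q=Q[0]; s+=[(q[i],q[i+3]) for i in range(0,57,3)]
    return s
# short circ segs need not be skipped
import fit
for nm,f,b in [("rest",segR,[(.51,.56),(-.26,-.22),(np.radians(5),np.radians(30))]),("tt",segT,[(.51,.55),(.2,.24),(np.radians(-42),np.radians(-18))])]:
    for cs in (["top"],["scene"],["top","scene"]):
        r=differential_evolution(lambda p:-sum(score(G,c,f(c,*p)) for c in cs),b,seed=1,popsize=20,maxiter=60,tol=1e-6)
        print(nm,cs,np.round(r.x[:2],4),np.degrees(r.x[2]).round(1),-r.fun)
E
```

```text
rest ['top'] [ 0.5283 -0.2366] 15.6 46.83095146021577
rest ['scene'] [ 0.5374 -0.241 ] 15.9 44.309074399400856
rest ['top', 'scene'] [ 0.5332 -0.2401] 15.3 85.38634536683142
tt ['top'] [0.5307 0.2217] -24.9 35.29898668212613
tt ['scene'] [0.5353 0.2181] -22.8 41.113188982541395
tt ['top', 'scene'] [0.5351 0.2193] -24.9 75.62187056078764
```

Run:
```python
from ov import *
show("pics/e_rest.png",r=(.533,-.240,np.radians(15.5)))
show("pics/e_tt.png",t=(.532,.2205,np.radians(-28)))
for n in["rest","tt"]:
    a=cv2.imread(f"pics/e_{n}.png"); cv2.imwrite(f"pics/e2_{n}.png",cv2.resize(a,(600,600)))
```

```text
(no output)
```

View pics/e2_rest.png

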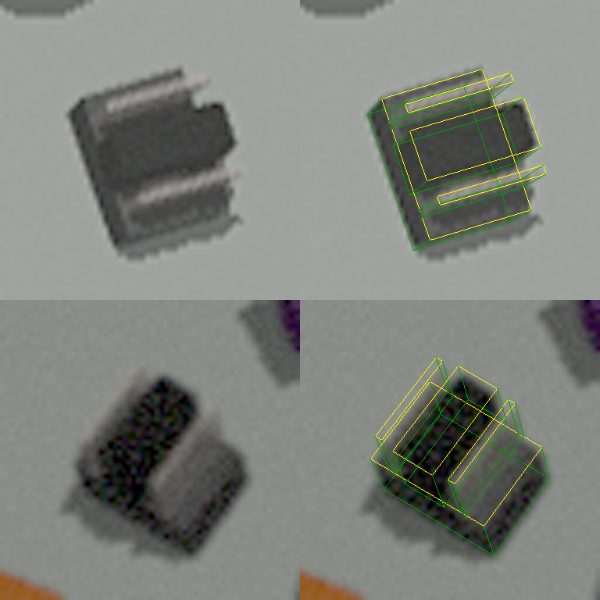

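View pics/e2_tt.png

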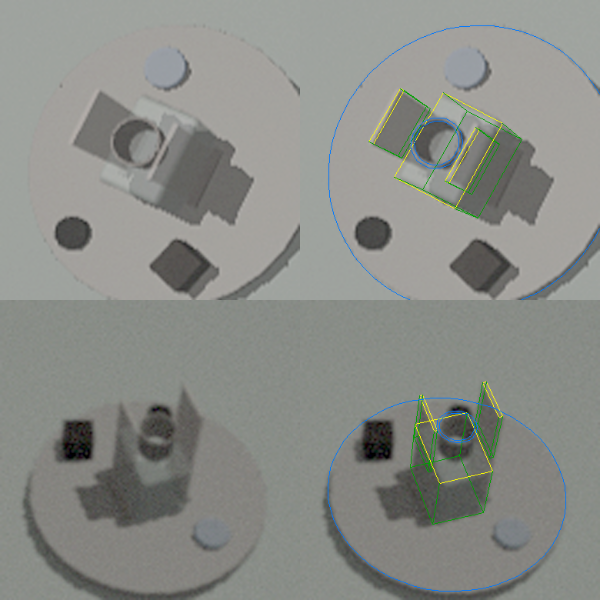

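```bash
cat > mv.py <<'E'
from station import env
import numpy as np,sys
from scipy.spatial.transform import Rotation as Ro
def rel(x,y,z,adeg):
    s=env.observe(); p=s["tool_pos"]; w=s["ee_rot"]; R0=Ro.from_quat([w[1],w[2],w[3],w[0]])
    a=np.radians(adeg); R1=Ro.from_matrix(np.array([[np.cos(a),np.sin(a),0],[np.sin(a),-np.cos(a),0],[0,0,-1]]))
    rv=(R0.inv()*R1).as_rotvec(degrees=True); d=R0.inv().apply(np.array([x,y,z])-p)*1000
    M=R0.as_matrix()
    print("t %.2f"%s["t"],"pos",p.round(4),"yaw %.2f"%np.degrees(np.arctan2(M[1,0],M[0,0])),"grip %.3f"%s["grip_width"],"F",s["ft_force"].round(2),"q",s["q"].round(2)); print("turn",rv.round(2),"shift",d.round(1))
if __name__=="__main__": rel(*map(float,sys.argv[1:5]))
E
python3 mv.py .533 -.240 .24 15.6
```

```text
t 1.10 pos [ 0.2723 -0.5626  0.3039] yaw 25.83 grip 0.996 F [-0.58 -0.41 -0.19] q [ 1.05  0.52 -0.04  1.6   0.02  1.02 -0.11]
turn [-0.   -0.   10.23] shift [ 375.2 -176.8   63.9]
```

Call:
servo_tool([
  [0,0,3,75,-35,0,85],
  [0,0,5,150,-70,10,85],
  [0,0,10.2,225,-106,30,85],
  [0,0,10.2,300,-141,50,85],
  [0,0,10.2,340,-160,64,85],
  [0,0,10.2,375,-177,64,85],
  [0,0,10.2,375,-177,64,85],
  [0,0,10.2,375,-177,64,85],
  [0,0,10.2,375,-177,64,85],
  [0,0,10.2,375,-177,64,85],
  [0,0,10.2,375,-177,64,85],
])

```text
t: 2.2
tool_pos: [0.5326, -0.24, 0.2398]
ee_rot: [0.0, 0.991, 0.136, -0.0]
ft_force: [-0.9, -0.9, -0.2]
grip_width: 0.993
```

```bash
python3 mv.py .533 -.240 .114 15.6
python3 - <<'E'
from station import env
import cv2
from h import *
for c in ["top","scene"]:
    im=env.grab_frame(c)["color"][:,:,::-1].copy(); cv2.imwrite(f"pics/g_{c}.png",im)
    a,o=crop(im,c,proj(c,[.533,-.24,.1])[0],60,5); cv2.imwrite(f"pics/g2_{c}.png",a)
E
```

```text
t 2.20 pos [ 0.5326 -0.24    0.2398] yaw 15.65 grip 0.993 F [-0.9  -0.93 -0.22] q [ 0.37  0.53 -0.06  1.77  0.04  0.84 -1.01]
turn [0.   0.03 0.05] shift [4.000e-01 1.000e-01 1.258e+02]
```

View pics/g2_scene.png

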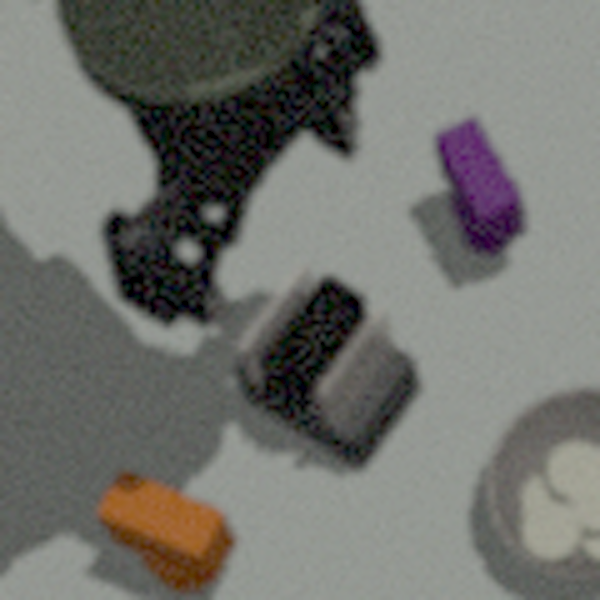

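View pics/g2_top.png

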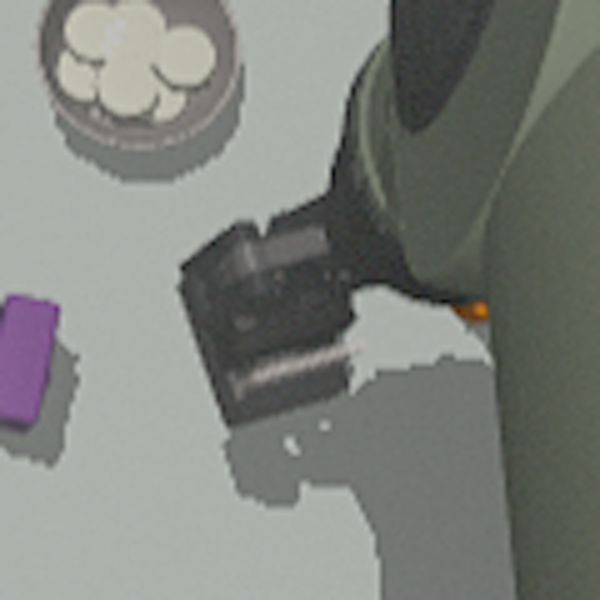

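Run:
```python
from h import *
for c in["scene","top"]:
    ctr=proj(c,[.533,-.24,.1])[0]; o=np.floor(ctr-60)
    im=cv2.imread(f"pics/g2_{c}.png"); y=np.array([-.269,.963])
    for w in(15.6,):
      for s in(-.0425,.0425):
        P=np.array([.533,-.24])+s*y
        q=(proj(c,[*P,.18])[0]-o)*5; q0=(proj(c,[*P,.22])[0]-o)*5; print(c,q,q0); cv2.line(im,tuple(int(v) for v in q),tuple(int(v) for v in q0),(0,0,255),2)
    cv2.imwrite(f"pics/g3_{c}.png",im)
```

```text
scene [213.71136904 299.81845032] [196.46054058 257.50669839]
scene [333.17451659 146.14275202] [320.61820051 100.1744416 ]
top [456.31778185 231.60073124] [489.95993671 207.74941736]
top [241.90554817 295.62395801] [264.60192194 274.97339668]
```

View pics/g3_scene.png

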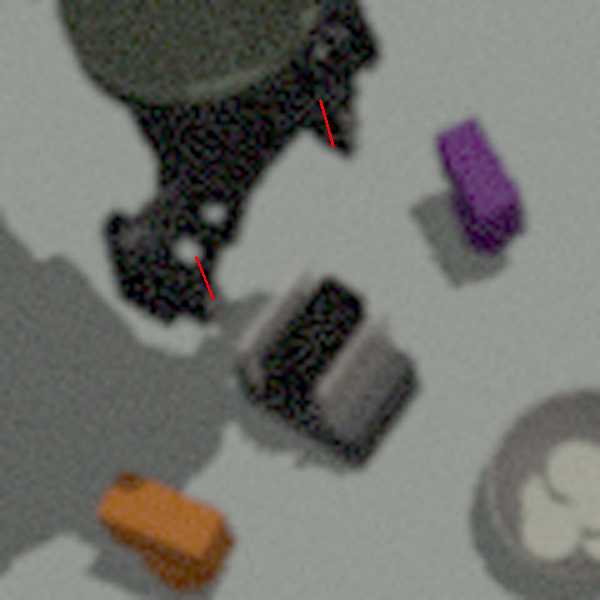

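The projected fingers agree with the picture: the inner faces sit around (205,280) and (335,140) in the crop. Next I'll lower the arm around the stopper's narrow ends.

Call:
servo_tool([
  [0,0,0,0,0,30,85],
  [0,0,0,0,0,60,85],
  [0,0,0,0,0,85,85],
  [0,0,0,0,0,105,85],
  [0,0,0,0,0,118,85],
  [0,0,0,0,0,125,85],
  [0,0,0,0,0,125,85],
  [0,0,0,0,0,125,85],
])

```text
t: 3.1
tool_pos: [0.5323, -0.2415, 0.1159]
ee_rot: [0.001, 0.991, 0.135, 0.0]
ft_force: [0.4, 0.7, -0.2]
grip_width: 0.995
```

Call:
servo_tool([
  [0,0,0,0,0,0,45],
  [0,0,0,0,0,0,45],
  [0,0,0,0,0,0,45],
  [0,0,0,0,0,0,45],
  [0,0,0,0,0,0,45],
  [0,0,0,0,0,0,45],
  [0,0,0,0,0,0,45],
  [0,0,0,0,0,0,45],
], newtons=30)

```text
t: 3.9
tool_pos: [0.5326, -0.2416, 0.1167]
ee_rot: [0.001, 0.991, 0.135, 0.001]
ft_force: [-1.5, 1.0, 7.6]
grip_width: 0.627
```

```bash
python3 mv.py .533 -.240 .2 15.6
```

```text
t 3.90 pos [ 0.5326 -0.2416  0.1167] yaw 15.51 grip 0.627 F [-1.47  0.96  7.64] q [ 0.36  0.71 -0.05  1.83  0.07  0.59 -1.03]
turn [ 0.1  -0.08 -0.09] shift [  0.9  -1.3 -83.3]
```

Call:
servo_tool([
  [0,0,0,0,0,-8,45],
  [0,0,0,0,0,-20,45],
  [0,0,0,0,0,-38,45],
  [0,0,0,0,0,-58,45],
  [0,0,0,0,0,-80,45],
  [0,0,0,0,0,-100,45],
  [0,0,0,0,0,-112,45],
  [0,0,0,0,0,-115,45],
  [0,0,0,0,0,-115,45],
], newtons=40)

```text
t: 4.8
tool_pos: [0.5324, -0.2414, 0.2318]
ee_rot: [0.001, 0.991, 0.135, 0.001]
ft_force: [0.1, 0.3, -2.1]
grip_width: 0.627
```

```bash
python3 mv.py .60 -.02 .21 -5
python3 - <<'E'
from station import env
import cv2
from h import *
im=env.grab_frame("scene")["color"][:,:,::-1].copy()
a,o=crop(im,"scene",proj("scene",[.533,-.24,.1])[0],60,5); cv2.imwrite("pics/i_scene.png",a)
E
```

```text
t 4.80 pos [ 0.5324 -0.2414  0.2318] yaw 15.52 grip 0.627 F [ 0.1   0.3  -2.15] q [ 0.37  0.54 -0.06  1.78  0.04  0.82 -1.02]
turn [ 0.09 -0.11 20.52] shift [ 124.3 -195.3   21.7]
```

View pics/i_scene.png

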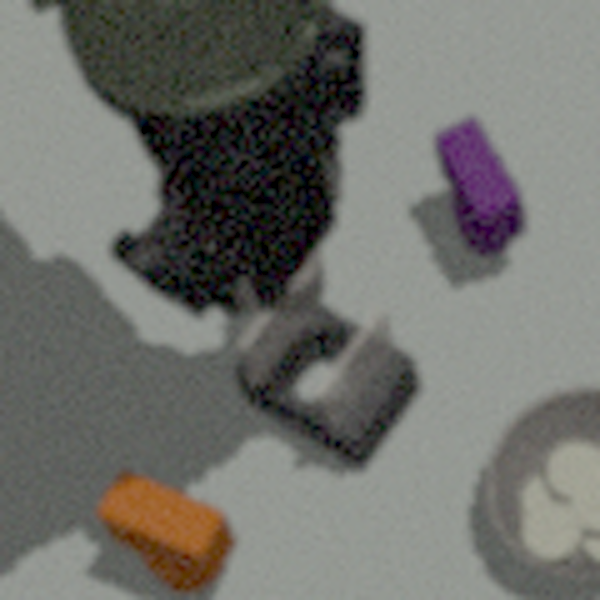

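The rest hole is now empty and Fz is about -2 N, so the stopper is in hand. Next I'll carry it to the open shelf.

Call:
servo_tool([
  [0,0,2,10,-15,0,45],
  [0,0,5,25,-40,0,45],
  [0,0,9,45,-70,0,45],
  [0,0,13,65,-101,0,45],
  [0,0,16,84,-132,0,45],
  [0,0,19,103,-162,0,45],
  [0,0,20.5,117,-184,10,45],
  [0,0,20.5,124,-195,20,45],
  [0,0,20.5,124,-195,22,45],
  [0,0,20.5,124,-195,22,45],
  [0,0,20.5,124,-195,22,45],
])

```text
t: 5.95
tool_pos: [0.5992, -0.022, 0.209]
ee_rot: [0.001, 0.999, -0.044, 0.0]
ft_force: [0.1, 0.1, -0.6]
grip_width: 0.628
```

```bash
python3 mv.py .60 -.02 .1095 -5
python3 - <<'E'
from station import env
import cv2
from h import *
im=env.grab_frame("scene")["color"][:,:,::-1].copy()
a,o=crop(im,"scene",proj("scene",[.6,-.02,.1])[0],60,5); cv2.imwrite("pics/j_scene.png",a)
E
```

```text
t 5.95 pos [ 0.5992 -0.022   0.209 ] yaw -5.07 grip 0.628 F [ 0.15  0.11 -0.59] q [-0.08  0.59  0.02  1.75 -0.01  0.79 -1.71]
turn [ 0.1  -0.05 -0.07] shift [ 0.5 -2.2 99.5]
```

View pics/j_scene.png

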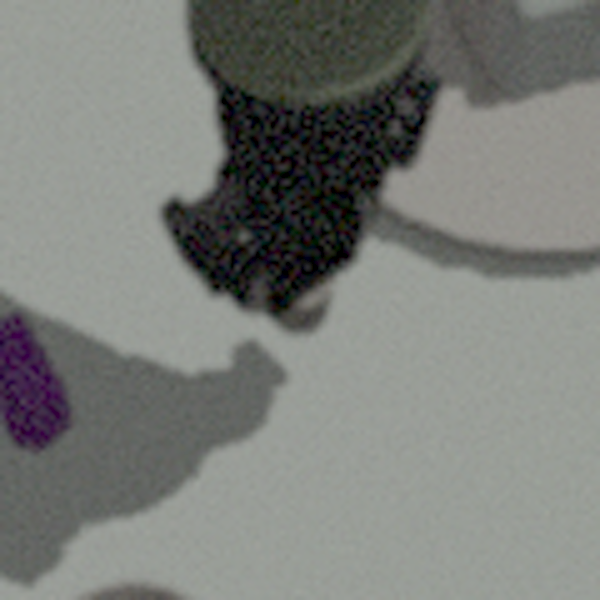

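Call:
servo_tool([
  [0,0,0,0,0,20,45],
  [0,0,0,0,0,45,45],
  [0,0,0,0,0,68,45],
  [0,0,0,0,0,84,45],
  [0,0,0,0,0,93,45],
  [0,0,0,0,0,96,45],
  [0,0,0,0,0,98,45],
  [0,0,0,0,0,98,45],
  [0,0,0,0,0,98,45],
])

```text
t: 6.9
tool_pos: [0.5998, -0.022, 0.112]
ee_rot: [0.001, 0.999, -0.044, 0.001]
ft_force: [0.0, 0.6, -1.2]
grip_width: 0.629
```

```bash
python3 mv.py .60 -.02 .1085 -5
```

```text
t 6.90 pos [ 0.5998 -0.022   0.112 ] yaw -5.07 grip 0.629 F [ 0.02  0.59 -1.2 ] q [-0.07  0.74  0.01  1.8  -0.01  0.61 -1.71]
turn [ 0.08 -0.14 -0.07] shift [-0.  -2.   3.5]
```

Call:
servo_tool([
  [0,0,0,0,0,2,45],
  [0,0,0,0,0,3,45],
  [0,0,0,0,0,3.5,45],
  [0,0,0,0,0,3.5,45],
])

```text
t: 7.3
tool_pos: [0.5999, -0.022, 0.1088]
ee_rot: [0.001, 0.999, -0.044, 0.001]
ft_force: [-0.9, 0.1, 4.7]
grip_width: 0.626
```

```bash
python3 mv.py .60 -.02 .1075 -5
```

```text
t 7.30 pos [ 0.5999 -0.022   0.1088] yaw -5.07 grip 0.626 F [-0.93  0.07  4.74] q [-0.07  0.74  0.01  1.8  -0.01  0.6  -1.71]
turn [ 0.08 -0.16 -0.07] shift [-0.1 -2.   1.3]
```

The stopper has touched down at 4.7 N, so I'll release it.

Call:
servo_tool([
  [0,0,0,0,0,0,56],
  [0,0,0,0,0,0,60],
  [0,0,0,0,0,0,70],
  [0,0,0,0,0,0,85],
  [0,0,0,0,0,0,85],
  [0,0,0,0,0,0,85],
  [0,0,0,0,0,-10,85],
  [0,0,0,0,0,-40,85],
  [0,0,0,0,0,-80,85],
  [0,0,0,0,0,-105,85],
  [0,0,0,0,0,-105,85],
])

```text
t: 8.4
tool_pos: [0.6011, -0.0219, 0.2181]
ee_rot: [0.0, 0.999, -0.044, 0.004]
ft_force: [0.2, -0.2, 0.2]
grip_width: 0.992
```

Run:
```python
from station import env
import cv2
from h import *
s=env.observe();print(s["t"],s["tool_pos"],s["grip_width"])
for c in ["top","scene"]:
    im=env.grab_frame(c)["color"][:,:,::-1].copy(); cv2.imwrite(f"pics/k_{c}.png",im)
    print(c,[(np.round(d["point"],1),round(d["confidence"],2)) for d in env.pinpoint("stopper",c)])
    a,o=crop(im,c,proj(c,[.6,-.02,.04])[0],40,7); cv2.imwrite(f"pics/k2_{c}.png",a)
    draw(a,o,7,c,[box(.6,-.022,np.radians(-5),0,0,.024,.054,.032,.072)],[circ(.6,-.022,.014,0)]); cv2.imwrite(f"pics/k3_{c}.png",a)
a=np.hstack([cv2.imread(f"pics/k3_{c}.png") for c in("top","scene")]);b=np.hstack([cv2.imread(f"pics/k2_{c}.png") for c in("top","scene")]); cv2.imwrite("pics/k4.png",cv2.resize(np.vstack([b,a]),(600,600)))
```

```text
8.4 [ 0.60109751 -0.02192013  0.21808528] 0.9922947022751788
top [(array([397.7, 193.8]), 0.56)]
scene [(array([155.5, 295.1]), 0.96), (array([183.5, 259. ]), 0.21)]
```

View pics/k4.png

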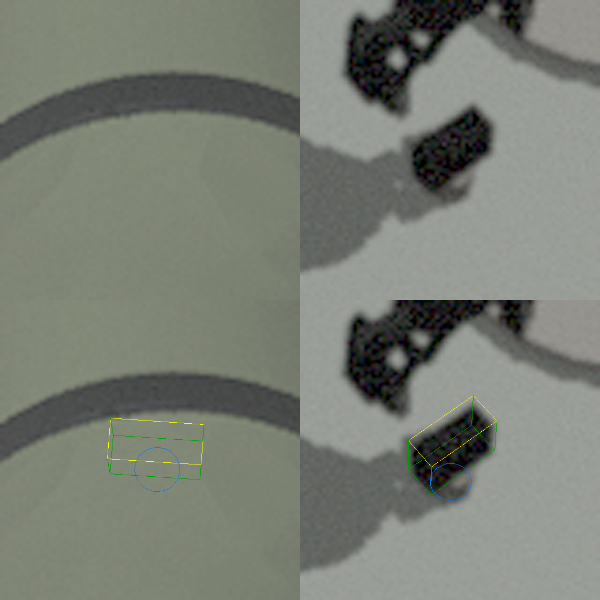

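The stopper stands free and upright. I'll move the arm aside to get a clean top view of it and of the flask.

Call:
servo_tool([
  [0,0,-7,0,20,-20,85],
  [0,0,-14,0,60,-30,85],
  [0,0,-21,0,105,-30,85],
  [0,0,-28,0,150,-30,85],
  [0,0,-35,0,195,-30,85],
  [0,0,-40,0,230,-30,85],
  [0,0,-40,0,230,-30,85],
])

```text
t: 9.3
tool_pos: [0.5769, -0.2567, 0.2423]
ee_rot: [0.001, 0.954, 0.298, -0.001]
ft_force: [-0.7, 1.8, -0.3]
grip_width: 0.993
```

Run:
```python
from station import env
import cv2
from h import *
from fit import *
s=env.observe();print(s["t"],s["tool_pos"],s["q"])
for c in ["top","scene"]:
    im=env.grab_frame(c)["color"][:,:,::-1].copy(); cv2.imwrite(f"pics/m_{c}.png",im)
    print(c,[(np.round(d["point"],1),round(d["confidence"],2)) for d in env.pinpoint("stopper",c)],[(np.round(d["point"],1),round(d["confidence"],2)) for d in env.pinpoint("shoulder",c)])
    a,o=crop(im,c,proj(c,[.6,-.02,.04])[0],25,7); b=a.copy()
    draw(a,o,7,c,[box(.6,-.022,np.radians(-5),0,0,.024,.054,.032,.072)],[circ(.6,-.022,.014,0)]); cv2.imwrite(f"pics/m3_{c}.png",np.vstack([b,a]))
a=np.hstack([cv2.imread(f"pics/m3_{c}.png") for c in("top","scene")]); cv2.imwrite("pics/m4.png",cv2.resize(a,(600,600)))
G=gradmaps("pics/m_%s.png")
for cs in(["top"],["scene"],["top","scene"]):
    r=differential_evolution(lambda p:-sum(score(G,c,E4(box(p[0],p[1],p[2],0,0,.024,.054,.032,.072),TOPE)) for c in cs),[(.585,.615),(-.04,0),(-.35,.2)],seed=1)
    print(cs,r.x,np.degrees(r.x[2]),r.fun)
```

```text
9.3 [ 0.57693821 -0.25668674  0.24231162] [ 0.41838621  0.59990773 -0.14201053  1.63509277  0.10511685  0.91370738
 -0.72828749]
top [(array([256. , 177.9]), 0.77), (array([302.6, 208.2]), 0.65), (array([397.3, 191.7]), 0.55)] [(array([254.4, 173.5]), 0.82), (array([403.2, 190.2]), 0.7)]
scene [(array([268.1, 220.4]), 0.8), (array([216.7, 224.5]), 0.74), (array([157. , 295.1]), 0.65)] [(array([267.7, 214.2]), 0.88), (array([156.1, 288.6]), 0.87), (array([215.1, 221.6]), 0.53)]
['top'] [ 0.59576266 -0.02126475 -0.08745265] -5.010667971716468 -56.32131692128155
['scene'] [ 0.60985746 -0.03233064 -0.00800357] -0.4585710309132183 -57.782518699736244
['top', 'scene'] [ 0.60195613 -0.02616244 -0.11819551] -6.772103773982978 -89.8244856507016
```

View pics/m4.png

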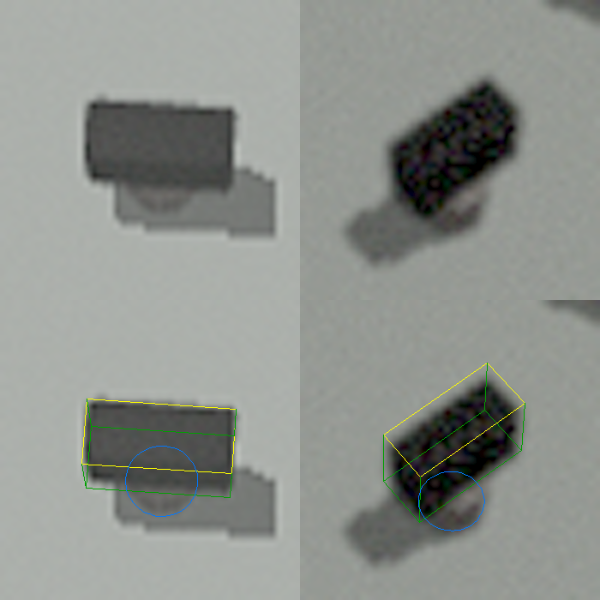

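View pics/m_top.png

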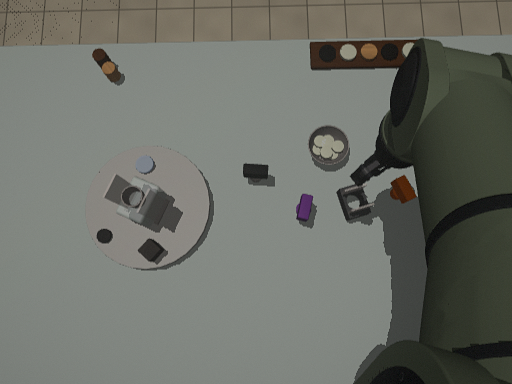

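Run:
```python
from fit import *
import fit
def score2(G,c,Q):
    gx,gy=G[c]; p=proj(c,Q); d=np.roll(p,-1,0)-np.roll(p,1,0); L=np.linalg.norm(d,axis=1)+1e-9
    n=np.c_[-d[:,1],d[:,0]]/L[:,None]
    v=np.abs(map_coordinates(gx,[p[:,1],p[:,0]],order=1)*n[:,0]+map_coordinates(gy,[p[:,1],p[:,0]],order=1)*n[:,1])
    return np.minimum(v,60).mean()
def cc(x,y,r,z): return circ(x,y,r,z)[:-1]
for src in("pics/a_%s.png","pics/m_%s.png"):
    G=gradmaps(src)
    for c in("top","scene"):
        for nm,zr in (("outer",[(.022,.144)]),("inner",[(.019,.144)]),("both",[(.022,.144),(.019,.144)]),("disc",[(.14,.028)])):
            r=differential_evolution(lambda p:-sum(score2(G,c,cc(p[0],p[1],a,z)) for a,z in zr),[(.51,.55),(.2,.24)],seed=1)
            print(src[5],c,nm,r.x.round(4),round(-r.fun,1))
        # cheeks only
        def f(p): 
            B,_=tt(*p); return -score(G,c,sum([E4(b,TOPE+[(0,4),(1,5),(2,6),(3,7)]) for b in B[:2]],[]))
        r=differential_evolution(f,[(.51,.55),(.2,.24),(-.8,-.2)],seed=1,popsize=25); print("cheeks",r.x[:2].round(4),np.degrees(r.x[2]).round(1),-r.fun)
        def f(p): 
            B,_=tt(*p); return -score(G,c,E4(B[2],TOPE))
        r=differential_evolution(f,[(.51,.55),(.2,.24),(-.8,-.2)],seed=1,popsize=25); print("flask",r.x[:2].round(4),np.degrees(r.x[2]).round(1),-r.fun)
im=cv2.imread("pics/m_top.png"); X=[.531,.2215,.144]
a,o=crop(im,"top",proj("top",X)[0],40,10); cv2.imwrite("pics/n1.png",a[:600]); 
B,Q=tt(.531,.2215,np.radians(-24.9)); draw(a,o,10,"top",B[:2]+B[2:],Q[1:]); cv2.imwrite("pics/n2.png",a)
cv2.imwrite("pics/n.png",cv2.resize(np.hstack([cv2.resize(crop(im,"top",proj("top",X)[0],40,10)[0],(400,400)),cv2.resize(a,(400,400))]),(800,400)))
```

```text
a top outer [0.5321 0.2176] 57.8
a top inner [0.5339 0.2211] 57.7
a top both [0.532  0.2194] 106.9
a top disc [0.528  0.2111] 27.7
cheeks [0.5328 0.2207] -24.7 48.508090508619745
flask [0.5308 0.2226] -23.9 37.12709155405593
a scene outer [0.5301 0.227 ] 47.1
a scene inner [0.528  0.2258] 49.9
a scene both [0.5288 0.2263] 94.9
a scene disc [0.5386 0.2195] 38.7
cheeks [0.5367 0.2167] -23.2 48.25241807815867
flask [0.51   0.2286] -45.7 44.07751827752773
m top outer [0.5319 0.2176] 58.2
m top inner [0.534 0.221] 58.0
m top both [0.5321 0.2194] 108.5
m top disc [0.5268 0.2098] 28.3
cheeks [0.5334 0.2202] -26.2 49.722522189303305
flask [0.5307 0.2226] -23.8 39.693069441851364
m scene outer [0.5296 0.2269] 48.5
m scene inner [0.528  0.2254] 54.2
m scene both [0.5288 0.2259] 100.4
m scene disc [0.5383 0.2186] 41.0
cheeks [0.5375 0.2145] -21.8 50.22868868576448
flask [0.5104 0.2283] -45.5 46.12660060419598
```

View pics/n.png

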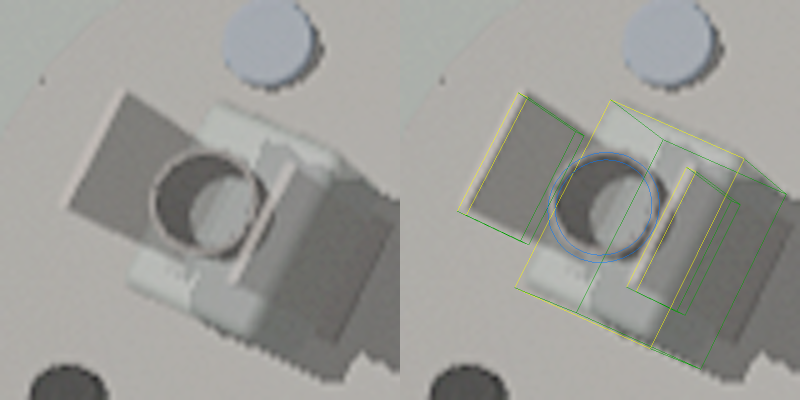

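The top view matches the stopper model at (0.600, -0.022, -5°). The mouth comes out near (0.532, 0.2195), with a yaw of about -25.5°. Next I'll regrasp across the broad faces.

```bash
python3 mv.py .60 -.022 .22 85
```

```text
t 9.60 pos [ 0.5793 -0.2495  0.2433] yaw 35.01 grip 0.998 F [ 0.48  0.1  -0.38] q [ 0.41  0.6  -0.14  1.64  0.1   0.91 -0.73]
turn [ 9.000e-02  2.000e-02 -4.999e+01] shift [ 147.5 -174.5   23.1]
```

Call:
servo_tool([
  [0,0,-7,25,-30,0,85],
  [0,0,-14,55,-65,0,85],
  [0,0,-21,85,-100,0,85],
  [0,0,-28,115,-136,0,85],
  [0,0,-35,135,-160,0,85],
  [0,0,-42,147.5,-174.5,10,85],
  [0,0,-50,147.5,-174.5,23,85],
  [0,0,-50,147.5,-174.5,23,85],
  [0,0,-50,147.5,-174.5,23,85],
  [0,0,-50,147.5,-174.5,23,85],
])

```text
t: 10.6
tool_pos: [0.6001, -0.0222, 0.2207]
ee_rot: [0.001, 0.739, 0.674, 0.0]
ft_force: [-0.1, 0.1, 0.0]
grip_width: 0.996
```

```bash
python3 mv.py .60 -.022 .115 85
python3 - <<'E'
from station import env
import cv2
from h import *
for c in ["scene"]:
    im=env.grab_frame(c)["color"][:,:,::-1].copy()
    a,o=crop(im,c,proj(c,[.6,-.02,.1])[0],50,6); cv2.imwrite(f"pics/o_{c}.png",a)
E
```

```text
t 10.60 pos [ 0.6001 -0.0222  0.2207] yaw 84.79 grip 0.996 F [-0.08  0.09  0.05] q [ 0.2   0.6  -0.38  1.73  0.28  0.86 -0.39]
turn [ 0.11  0.07 -0.21] shift [  0.3  -0.4 105.7]
```

View pics/o_scene.png

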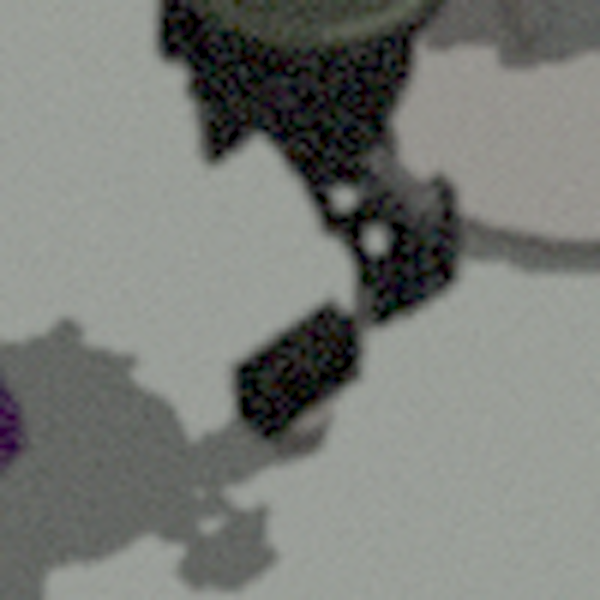

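Call:
servo_tool([
  [0,0,0,0,0,30,85],
  [0,0,0,0,0,60,85],
  [0,0,0,0,0,85,85],
  [0,0,0,0,0,100,85],
  [0,0,0,0,0,106,85],
  [0,0,0,0,0,106,75],
  [0,0,0,0,0,106,60],
  [0,0,0,0,0,106,50],
  [0,0,0,0,0,106,42],
  [0,0,0,0,0,106,36],
  [0,0,0,0,0,106,34],
], newtons=25)

```text
t: 11.75
tool_pos: [0.6005, -0.0224, 0.115]
ee_rot: [0.001, 0.738, 0.674, 0.0]
ft_force: [0.4, -0.4, -0.4]
grip_width: 0.397
```

```bash
python3 mv.py .60 -.022 .114 85
```

```text
t 11.75 pos [ 0.6005 -0.0224  0.115 ] yaw 84.82 grip 0.397 F [ 0.44 -0.37 -0.44] q [ 0.16  0.75 -0.32  1.78  0.36  0.67 -0.46]
turn [ 0.14  0.07 -0.18] shift [ 0.4 -0.5  1. ]
```

Call:
servo_tool([
  [0,0,0,0,0,0,30],
  [0,0,0,0,0,0,27],
  [0,0,0,0,0,0,25],
  [0,0,0,0,0,0,23],
  [0,0,0,0,0,0,18],
  [0,0,0,0,0,0,15],
  [0,0,0,0,0,0,15],
  [0,0,0,0,0,0,15],
], newtons=35)

```text
t: 12.55
tool_pos: [0.6005, -0.0224, 0.1151]
ee_rot: [0.001, 0.738, 0.674, 0.0]
ft_force: [-0.0, 0.1, 3.8]
grip_width: 0.281
```

```bash
python3 mv.py .60 -.022 .114 85
python3 - <<'E'
from station import env
import cv2
from h import *
for c in ["scene"]:
    im=env.grab_frame(c)["color"][:,:,::-1].copy()
    a,o=crop(im,c,proj(c,[.6,-.02,.1])[0],50,6); cv2.imwrite(f"pics/p_{c}.png",a)
E
```

```text
t 12.55 pos [ 0.6005 -0.0224  0.1151] yaw 84.82 grip 0.281 F [-0.01  0.09  3.82] q [ 0.16  0.75 -0.32  1.78  0.36  0.67 -0.46]
turn [ 0.15  0.06 -0.18] shift [ 0.3 -0.6  1.1]
```

View pics/p_scene.png

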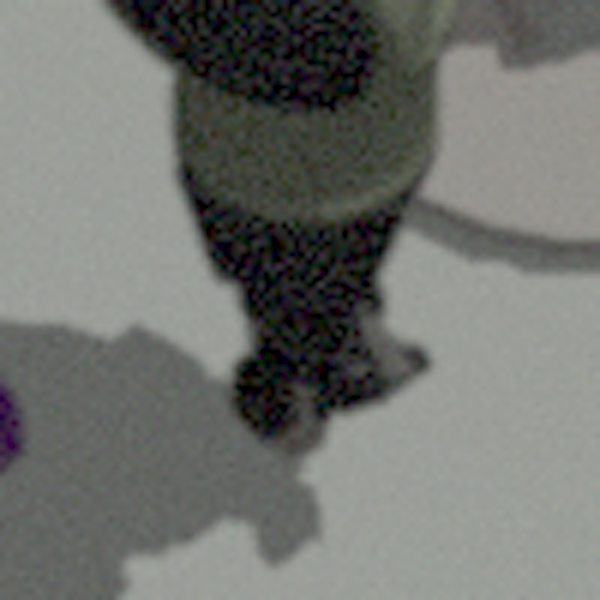

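Gripped at 24 mm with the foot-to-TCP offset at 0.1151. Now I'll lift.

Call:
servo_tool([
  [0,0,0,0,0,-8,15],
  [0,0,0,0,0,-25,15],
  [0,0,0,0,0,-50,15],
  [0,0,0,0,0,-80,15],
  [0,0,0,0,0,-110,15],
  [0,0,0,0,0,-140,15],
  [0,0,0,0,0,-170,15],
  [0,0,0,0,0,-195,15],
  [0,0,0,0,0,-210,15],
  [0,0,0,0,0,-215,15],
  [0,0,0,0,0,-215,15],
], newtons=45)

```text
t: 13.7
tool_pos: [0.5999, -0.0221, 0.3304]
ee_rot: [0.002, 0.738, 0.674, 0.001]
ft_force: [0.2, -0.9, -1.4]
grip_width: 0.274
```

```bash
python3 mv.py .532 .2195 .33 64.5
```

```text
t 13.70 pos [ 0.5999 -0.0221  0.3304] yaw 84.82 grip 0.274 F [ 0.21 -0.88 -1.37] q [ 0.22  0.48 -0.41  1.62  0.21  1.08 -0.34]
turn [ 0.19  0.03 20.32] shift [ 2.345e+02 -8.950e+01 -1.000e-01]
```

Call:
servo_tool([
  [0,0,2,12,-5,0,15],
  [0,0,5,40,-15,0,15],
  [0,0,8,75,-29,0,15],
  [0,0,11,110,-42,0,15],
  [0,0,14,145,-55,0,15],
  [0,0,17,180,-69,0,15],
  [0,0,19,208,-79,0,15],
  [0,0,20.3,226,-86,0,15],
  [0,0,20.3,234.5,-89.5,0,15],
  [0,0,20.3,234.5,-89.5,0,15],
  [0,0,20.3,234.5,-89.5,0,15],
])

```text
t: 14.8
tool_pos: [0.5323, 0.2183, 0.3294]
ee_rot: [0.002, 0.846, 0.534, 0.0]
ft_force: [-0.3, -0.1, -0.3]
grip_width: 0.271
```

```bash
python3 mv.py .532 .2195 .28 64.5
python3 - <<'E'
from station import env
import cv2
from h import *
for c in ["scene","top"]:
    im=env.grab_frame(c)["color"][:,:,::-1].copy(); cv2.imwrite(f"pics/q_{c}.png",im)
    a,o=crop(im,c,proj(c,[.532,.22,.17])[0],50,6); cv2.imwrite(f"pics/q2_{c}.png",a)
E
```

```text
t 14.80 pos [0.5323 0.2183 0.3294] yaw 64.50 grip 0.271 F [-0.31 -0.09 -0.33] q [-0.21  0.44 -0.4   1.69  0.19  1.05 -1.11]
turn [ 0.19  0.06 -0.  ] shift [ 1.  -0.9 49.4]
```

View pics/q2_scene.png

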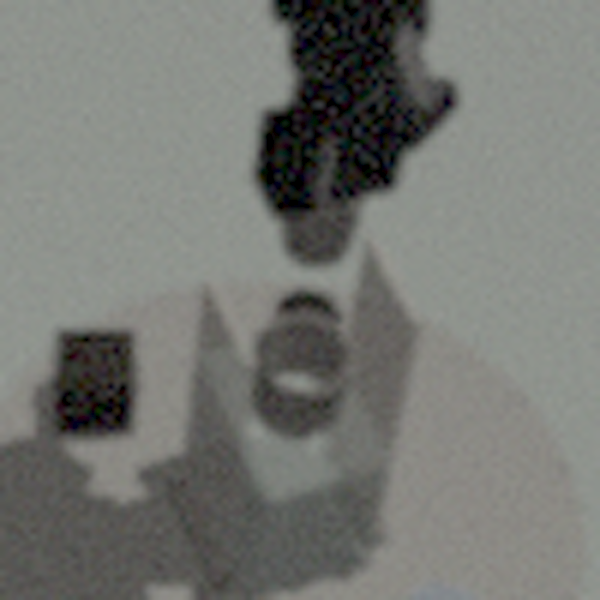

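View pics/q2_top.png

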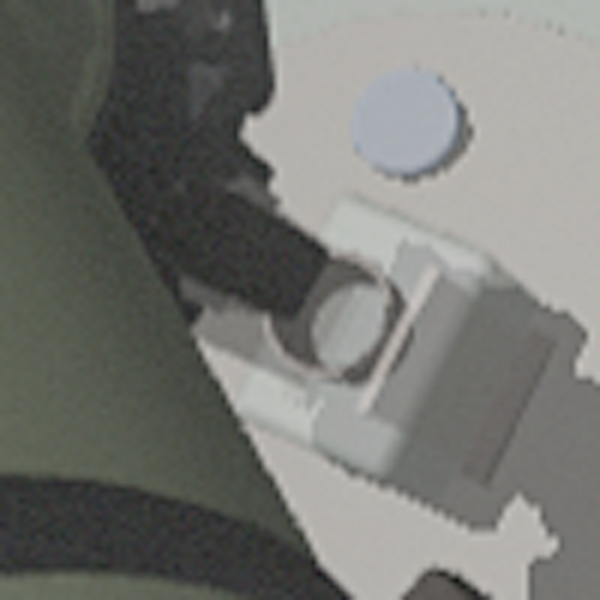

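Run:
```python
from h import *
from ov import tt
ims=[]
for c in ["scene","top"]:
    im=cv2.imread(f"pics/q_{c}.png")
    a,o=crop(im,c,proj(c,[.532,.22,.17])[0],50,6)
    z=.2143; w=np.radians(-25.5); x,y=.5323,.2183
    B,Q=tt(.532,.2195,w)
    draw(a,o,6,c,[box(x,y,w,0,0,.024,.054,z+.032,z+.072)]+B[:2],[circ(x,y,.014,z),circ(x,y,.017,z+.032)]+Q[1:]); ims.append(a)
cv2.imwrite("pics/r.png",cv2.resize(np.hstack(ims),(800,400))); cv2.imwrite("pics/r2.png",ims[0])
```

```text
(no output)
```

View pics/r2.png

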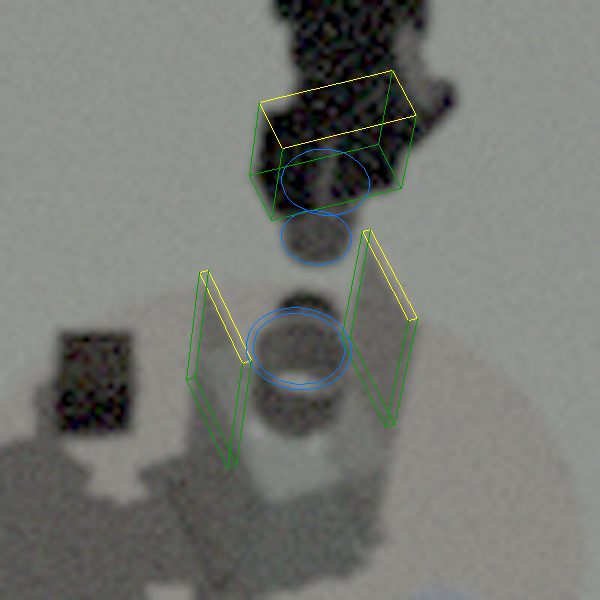

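View pics/r.png

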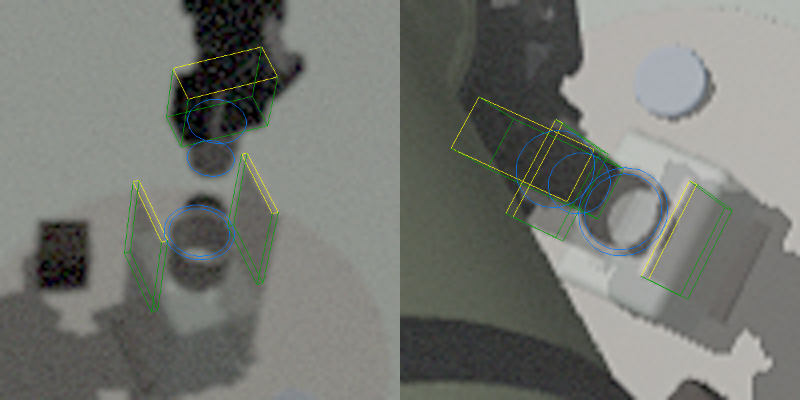

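Both overlays agree: the foot circle fits, and the rim circle matches to about 1 mm. I'll correct by 1 mm, lower to just above the rim, then insert.

Call:
servo_tool([
  [0,0,0,1,-0.9,5,15],
  [0,0,0,1,-0.9,20,15],
  [0,0,0,1,-0.9,35,15],
  [0,0,0,1,-0.9,50,15],
  [0,0,0,1,-0.9,60,15],
  [0,0,0,1,-0.9,65,15],
  [0,0,0,1,-0.9,66,15],
  [0,0,0,1,-0.9,66,15],
  [0,0,0,1,-0.9,66,15],
])

```text
t: 15.8
tool_pos: [0.5324, 0.2194, 0.2642]
ee_rot: [0.002, 0.846, 0.533, 0.001]
ft_force: [-0.4, 0.2, -1.6]
grip_width: 0.279
```

```bash
python3 mv.py .532 .2195 .2276 64.5
python3 - <<'E'
from station import env
import cv2
from h import *
from ov import tt
s=env.observe(); x,y,zt=s["tool_pos"]
ims=[]
for c in ["scene","top"]:
    im=env.grab_frame(c)["color"][:,:,::-1].copy(); cv2.imwrite(f"pics/s_{c}.png",im)
    a,o=crop(im,c,proj(c,[.532,.22,.17])[0],40,10); b=a.copy()
    z=zt-.1151; w=np.radians(-25.5)
    B,Q=tt(.532,.2195,w)
    draw(a,o,10,c,[box(x,y,w,0,0,.024,.054,z+.032,z+.072)],[circ(x,y,.014,z)]+Q[1:]); ims.append(np.hstack([b,a]))
cv2.imwrite("pics/s2.png",cv2.resize(np.vstack(ims),(600,600)))
E
```

```text
t 15.80 pos [0.5324 0.2194 0.2642] yaw 64.44 grip 0.279 F [-0.41  0.25 -1.63] q [-0.22  0.51 -0.38  1.76  0.23  0.91 -1.15]
turn [ 0.23 -0.   -0.06] shift [-0.1 -0.6 36.6]
```

View pics/s2.png

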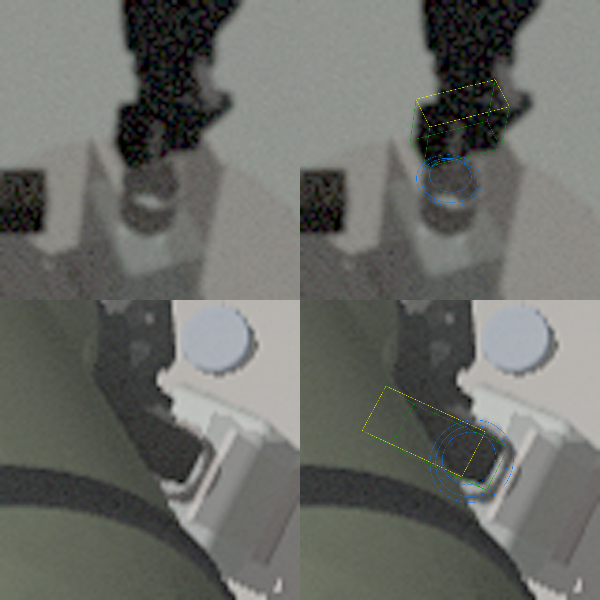

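Call:
servo_tool([
  [0,0,0,0,-0.5,4,15],
  [0,0,0,0,-0.5,8,15],
  [0,0,0,0,-0.5,12,15],
  [0,0,0,0,-0.5,15,15],
  [0,0,0,0,-0.5,15,15],
])

```text
t: 16.4
tool_pos: [0.5318, 0.2194, 0.2485]
ee_rot: [0.002, 0.846, 0.533, 0.001]
ft_force: [-0.5, -0.2, -1.4]
grip_width: 0.274
```

```bash
python3 mv.py .532 .2195 .2276 64.5
```

```text
t 16.40 pos [0.5318 0.2194 0.2485] yaw 64.44 grip 0.274 F [-0.46 -0.17 -1.44] q [-0.23  0.53 -0.37  1.78  0.25  0.88 -1.16]
turn [ 0.2   0.04 -0.06] shift [ 0.2  0.  20.9]
```

Inside by 10 mm with no contact force. Continuing down.

Call:
servo_tool([
  [0,0,0,0,0,4,15],
  [0,0,0,0,0,8,15],
  [0,0,0,0,0,12,15],
  [0,0,0,0,0,15,15],
  [0,0,0,0,0,17,15],
  [0,0,0,0,0,17,15],
])

```text
t: 17.0
tool_pos: [0.5319, 0.2195, 0.2313]
ee_rot: [0.002, 0.846, 0.533, 0.001]
ft_force: [0.5, 0.6, -1.8]
grip_width: 0.272
```

```bash
python3 mv.py .532 .2195 .2271 64.5
```

```text
t 17.00 pos [0.5319 0.2195 0.2313] yaw 64.44 grip 0.272 F [ 0.54  0.6  -1.84] q [-0.23  0.55 -0.37  1.79  0.26  0.85 -1.17]
turn [ 0.19  0.04 -0.06] shift [0.1 0.1 4.2]
```

Call:
servo_tool([
  [0,0,0,0,0,2,15],
  [0,0,0,0,0,3.5,15],
  [0,0,0,0,0,4.2,15],
  [0,0,0,0,0,4.7,15],
  [0,0,0,0,0,4.7,15],
])

```text
t: 17.5
tool_pos: [0.532, 0.2197, 0.2271]
ee_rot: [0.002, 0.846, 0.533, 0.001]
ft_force: [0.5, 2.0, 4.0]
grip_width: 0.271
```

```bash
python3 mv.py .532 .2195 .2271 64.5
```

```text
t 17.50 pos [0.532  0.2197 0.2271] yaw 64.45 grip 0.271 F [0.46 1.96 4.04] q [-0.24  0.56 -0.37  1.79  0.26  0.84 -1.17]
turn [ 0.21 -0.   -0.05] shift [-0.2  0.1 -0. ]
```

Contact at exactly the home height (z 0.2271, +4 N). I'll release and retreat straight up.

Call:
servo_tool([
  [0,0,0,0,0,0,26],
  [0,0,0,0,0,0,32],
  [0,0,0,0,0,0,45],
  [0,0,0,0,0,0,60],
  [0,0,0,0,0,0,70],
  [0,0,0,0,0,0,70],
  [0,0,0,0,0,-5,70],
  [0,0,0,0,0,-25,70],
  [0,0,0,0,0,-55,70],
  [0,0,0,0,0,-90,70],
  [0,0,0,0,0,-110,70],
  [0,0,0,0,0,-110,70],
])

```text
t: 18.7
tool_pos: [0.5324, 0.2204, 0.3403]
ee_rot: [0.002, 0.846, 0.533, 0.003]
ft_force: [0.5, 0.2, 0.6]
grip_width: 0.816
```

Call:
servo_tool([
  [0,0,0,-30,0,0,70],
  [0,0,0,-70,0,0,70],
  [0,0,0,-110,0,0,70],
  [0,0,0,-150,0,0,70],
  [0,0,0,-190,0,0,70],
  [0,0,0,-220,0,0,70],
  [0,0,0,-250,0,0,70],
  [0,0,0,-250,0,0,70],
  [0,0,0,-250,0,0,70],
])

```text
t: 19.6
tool_pos: [0.4244, -0.0054, 0.3394]
ee_rot: [0.002, 0.846, 0.533, 0.003]
ft_force: [0.1, 0.1, -0.3]
grip_width: 0.818
```

Run:
```python
from station import env
import cv2
from h import *
from ov import tt
s=env.observe(); print(s["t"],s["tool_pos"],s["ft_force"])
ims=[]
for c in ["scene","top"]:
    im=env.grab_frame(c)["color"][:,:,::-1].copy(); cv2.imwrite(f"pics/u_{c}.png",im)
    for n in ["shoulder","striker","queen","cube","bowl"]: print(c,n,[(np.round(d["point"],1),round(d["confidence"],2)) for d in env.pinpoint(n,c)][:3])
    a,o=crop(im,c,proj(c,[.532,.22,.17])[0],40,10); b=a.copy()
    z=.112; w=np.radians(-25.5)
    B,Q=tt(.532,.2195,w)
    draw(a,o,10,c,[box(.532,.2197,w,0,0,.024,.054,z+.032,z+.072)]+B[:2],Q[1:]); ims.append(np.hstack([b,a]))
cv2.imwrite("pics/u2.png",cv2.resize(np.vstack(ims),(600,600)))
```

```text
19.6 [ 0.42438004 -0.00540445  0.33942893] [ 0.09664425  0.11720341 -0.308602  ]
scene shoulder [(array([156.9, 286.8]), 0.88), (array([215.3, 220.5]), 0.79), (array([317.9, 116.9]), 0.69)]
scene striker [(array([343.3, 169.7]), 0.69)]
scene queen []
scene cube [(array([286., 128.]), 0.48)]
scene bowl [(array([237.4, 278.2]), 0.73)]
top shoulder [(array([131.2, 196.6]), 0.91), (array([399.2, 190.6]), 0.73), (array([301.5, 206.6]), 0.61)]
top striker [(array([146.9, 161.1]), 0.81)]
top queen [(array([104.2, 234.4]), 0.75), (array([326.4, 149.2]), 0.5), (array([134.1, 198.6]), 0.45)]
top cube [(array([154.4, 249.5]), 0.48)]
top bowl [(array([324.9, 151.3]), 0.79), (array([352.1, 202.1]), 0.51)]
```

View pics/u2.png

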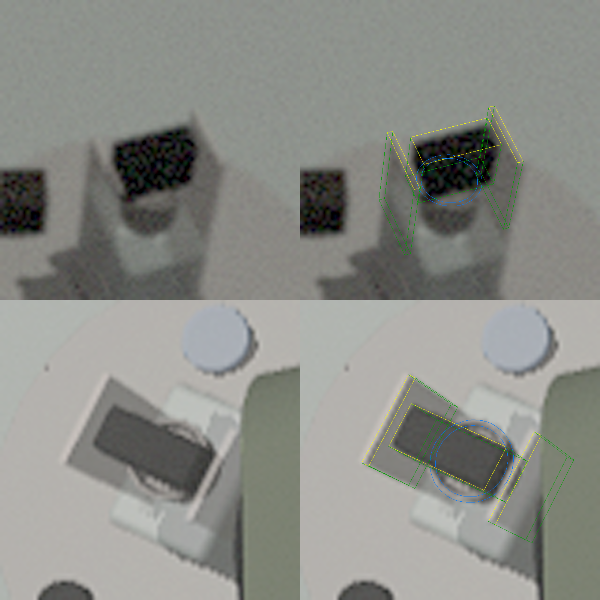

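View pics/u_top.png

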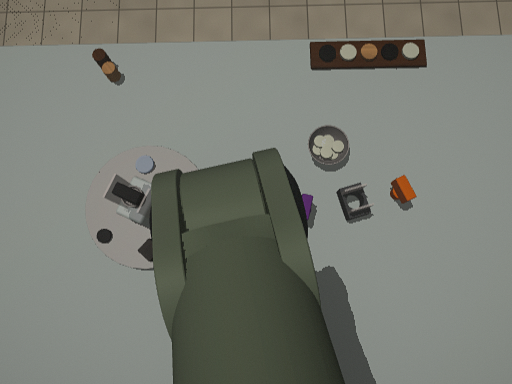

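The head sits on the rim and runs from cheek to cheek, and the home-pose wireframe fits in the top view. The bystanders haven't moved, so I'll hand in.

```bash
python3 -c "
from station import env
print(env.close_job())"
```

```text
the job is handed in; nothing more can be done
None
```

The stopper is in the flask's neck, fully home and released. I handed the job in with about 20 s of the 64 s used. No verdict was reported.

**What I did:** I lifted the stopper out of its rest by the narrow ends and stood it by itself on the open shelf at about (0.600, -0.022). I then turned the gripper a quarter turn, took the stopper by its broad faces and lowered it into the neck.

**Seating:** Contact (about +4 N) came at TCP z = 0.2271, which is the computed home height.

**Last checks:**
- **Position:** In the top view the home-pose outline fits the head to about one pixel. The head's long side runs from one cheek to the other.
- **Bystanders:** The striker, cube and bowl are where they started in both cameras to within about 4 px, which is network scatter. The coin was found only in the top view, about 3 px from its first reading.
- **Arm:** It is clear of everything, with about 0 N at the wrist.

**What disagreed:** In the scene camera, outlines of raised parts sat 1–2 px higher in the picture than the parts themselves. For heights and sideways position I went by the top camera, the arm's own position and contact. The turntable's yaw estimates ranged from about -22° to -26°, and I used -25.5°, well inside the 0.3 rad tolerance.

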